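Present the tea dish with its honey dipper

TASK

Take the wooden honey dipper (the stick with the ribbed head) out of the rack and let it down, bare end first, into the narrow cup on the side of the steel tea dish. Then lift the dish by the wooden grip of its hoop and turn it a quarter turn, so that the cup points the same way as the handle of the round serving board below; keep the dish level all the time, with the loose tea ball resting in its middle. Finish still holding the dish so, at rest, over the board with 4 to 10 cm of air beneath it, and leave the other stick and the steel ring where they stand.

Things in the scene. Friction and masses are not known exactly. Their poses are not given: they have to be found in the camera images.
- dish: loose round shallow steel dish, 156 mm across, 0.4 kg, on the board. Origin: centre of underside, z up. Its inside is a cone (8 degrees) falling to the middle; rim 20 mm high. A steel hoop in its y-z plane (feet at y = +-75 mm) carries the grip bar; the cup stands on its -x side. It starts at about +90 degrees (+-6) of yaw from the board and is to come to the board's yaw (clockwise from above)
- dish_grip (a point): centre of the wooden grip bar on top of the hoop, 108 mm over the dish's underside; the bar is 60 mm long along the dish's y, 16 mm wide (x) and 16 mm high: take it from above with the fingers closing along the dish's x
- dish_cup (a point): centre of the inner floor of the narrow round cup fixed to the dish, at x = -95 mm, z = 8 mm of the dish; inner diameter 20 mm, outer 26 mm, open at the top, mouth 51 mm above this point
- dish_middle (a point): middle of the dish's inside, the lowest point of the cone, 6 mm over the underside
- ball_center (a point): centre of the loose perforated steel tea ball, 40 mm diameter, about 50 g, which rests in the middle of the dish and is free to roll
- board: fixed round wooden serving board, 200 mm across, 18 mm thick, with a paddle handle 36 mm wide along its -x axis that reaches 208 mm from the centre. Origin: centre of the underside of the round part, z up
- rack: fixed white plastic block 150 x 50 x 60 mm (x, y, z; origin centre of underside) with two holes 16 mm wide and 45 mm deep from above at x = +-50 mm; the dipper stands in one and the other stick in the other, either way round
- dipper: loose wooden honey dipper, 125 mm long, about 30 g, standing upright in the rack, ribbed head up. Origin: centre of its bare lower end; z runs along it to the head. Stick 12 mm thick; head 26 mm thick, from 88 to 125 mm
- dipper_head (a point): middle of the dipper's ribbed head, 106 mm from its lower end: the place to grip
- muddler: loose plain wooden stick of the same thickness (12 mm) and near the same length (128 mm), ending in a 20 mm ball instead of a ribbed head; stands in the other hole and stays there. Origin: lower end
- steel_ring: bystander: steel cutter ring, 62 mm across, 40 mm high, on the worktop between rack and dish; origin centre of underside
Mind the look-alikes: they are no part of the job. Leave any blue look-alike of the dipper alone.

How it is judged:
By the outcome, as a careful person would: the job done as asked, in the order asked, and still so for the second after the job is handed in, while the arm keeps its last pose, push and grip.
It also fails if it takes over 58 s, if anything falls off the work surface, if the arm or the gripper's body presses on something with over 40 N, if the wrist force passes 120 N, or if a joint passes its speed limit or range.

ROBOT

A 6-joint arm with a two-finger parallel gripper is mounted at the origin on a cart in front of the work surface, level with it; the furniture and walls round the work are solid. World frame = base frame: x ahead of the robot, y to its left, z up, the work surface at z = 0. Lengths are in m, angles in rad, forces in N, time in s.
With the tool pointing down it reaches from about 0.325 to 0.775 m from the base axis. Payload 5.5 kg.
Tool frame: the origin (TCP) lies midway between the tips of the shut fingers; the grasp point (between the pads) lies 19 mm behind it; z points along the fingers, y is the line along which they close (so a half turn about z gives the same grasp; the last joint's range is limited). The gripper opens to 88 mm and grips with 3 to 60 N. Pads are 20 mm wide; open, the fingers measure 115 mm over their backs; the gripper's body (75 mm by 178 mm) begins 61 mm behind the grasp point.
Start: joints at [1.215, 0.091, 1.231, -0, 1.82, -0.057], TCP at [0.177, 0.573, 0.223] pointing down, gripper open.
Joint ranges: [-2.87, 2.87], [-0.86, 2.18], [0.17, 2.46], [-1.51, 4.65], [0.06, 2.69], [-2.65, 2.65]. Speed limits (rad/s): [2.57, 2.57, 3.01, 3.14, 3.14, 3.14].

INTERFACE

Orientations are given as [roll, pitch, yaw] about the fixed x, y, z axes, in that order (R = Rz(yaw) Ry(pitch) Rx(roll)).
In Python, from cell import robot gives the robot as it stands. The module is installed in compiled form; this text tells all that it offers.
- The arm moves only by the tool carry_out, never from a script. Its argument "plan" is one flat list of numbers, 7 for each row, row after row: the turn, a rotation vector about the world's x, y, z in rad, then the shift along the world's x, y, z in cm, then the opening, from 0 (shut) to 1 (fully open). In form: [rx, ry, rz, x, y, z, hand, rx, ry, rz, x, y, z, hand, ...]. A call has 1 to 20 rows; each row is the pose to reach, as a shift and turn from the pose commanded when the call began; what a row does not reach only later rows make up. A row lasts 1/10 s, in which the tool goes at most 50 mm and 8.59 degrees, less where a joint would pass 70% of its speed; a pose out of reach is approached as far as the arm can. A call with a gripper value outside its range is refused whole. The fingers move at their own pace and stop on an object; "grip_force" is the grip in N (left out, the last holds). Time passes only in rows, so rows that repeat a pose let the fingers close. It gives the time, the measured TCP pose, the force, the opening and the grip force at its end, in the units of the state.
- robot.observe(): the state, without advancing time (a new reading comes with each control period).
- robot.camera(name): name is "scene" or "top"; returns the picture (384x512x3 uint8, blue, green, red); there is no depth.
- robot.calibration(name): a dict with "mtx" (3x3 intrinsics, pixels), "view" (4x4, takes a point from world to camera coordinates). Camera axes: x right, y down, z forward; pixel columns grow to the right and rows downward; lengths in m; the calibration is good to about 2 mm. A picture is of the moment at which its call begins. calibration takes no time and is no camera call.
- robot.job_done(): hands the job in; it is judged then, once.
The state is a dict: "time_s": time; "joint_positions": joint angles; "joint_velocities": joint speeds; "effort": joint torques, N m; "position": TCP position; "ee_rot": TCP orientation; "contact_force": force on the tool from outside, world axes, zero at the start; "ft_torque": the same for the moment, N m; "width": opening from 0.0 (shut) to 1.0 (fully open); "grip_force": force on a finger pad.
Only numpy, scipy, OpenCV 4.12 (cv2) and the standard library are available. Lean on these libraries where they do the work, as an engineer would, in place of code of your own. Each camera call takes 0.05 s, during which the arm holds its last target. There are 200 camera calls.

## Working session

There is one attempt and no reset: what is moved stays moved. The work goes in short steps, Python scripts to look and compute and a tool call to move; the robot and the scene stay as the last step left them, time stands still between calls to the robot, and variables do not carry over. Pictures are saved under pics/ and viewed, at most 10 in all, crops included, and the job is handed in when it is done.

Besides the shell and the picture viewer there is one more tool, called as name(argument=value, ...), one argument or row to a line, values as JSON. carry_out: Moves the arm, as the interface text tells. Its arguments: {"type":"object","properties":{"plan":{"type":"array"},"grip_force":{"type":"number"}},"required":["plan"]}

```bash
mkdir -p pics; python3 - <<'E'
from cell import robot
import cv2,numpy as np
for n in("scene","top"):
    cv2.imwrite(f"pics/{n}0.png",robot.camera(n)); c=robot.calibration(n); print(n,np.round(c["mtx"],1).tolist(),np.round(c["view"],4).tolist())
print(robot.observe())
E
```

```text
scene [[476.3, 0.0, 263.1], [0.0, 476.3, 188.4], [0.0, 0.0, 1.0]] [[0.7156, -0.6985, -0.0013, -0.5041], [-0.5358, -0.5476, -0.6427, 0.2287], [0.4482, 0.4606, -0.7661, 0.8451], [0.0, 0.0, 0.0, 1.0]]
top [[465.5, 0.0, 256.6], [0.0, 465.5, 182.0], [0.0, 0.0, 1.0]] [[-0.0197, -0.9998, -0.0023, -0.2016], [-0.9995, 0.0197, -0.0248, 0.5073], [0.0249, 0.0018, -0.9997, 0.9842], [0.0, 0.0, 0.0, 1.0]]
{'time_s': 0.1, 'joint_positions': array([ 1.21529237e+00,  9.17736162e-02,  1.23172882e+00, -1.49695253e-05,
        1.81981577e+00, -5.67166504e-02]), 'joint_velocities': array([-0.00162133, -0.00149937, -0.00144793, -0.00056189, -0.00126625,
       -0.0003702 ]), 'effort': array([ 2.35157699e-03, -4.47857344e+01, -4.07572210e+01,  6.99389353e-02,
        2.83944671e-02, -1.19602923e-04]), 'position': array([0.17654132, 0.57316469, 0.22164661]), 'ee_rot': array([-3.13986906e+00, -8.33240669e-05,  2.84280160e+00]), 'contact_force': array([ 0.08851518,  0.35057103, -0.11780741]), 'ft_torque': array([0.01942466, 0.01852276, 0.00228518]), 'grip_force': 0.0, 'width': 1.001872060640444}
```

View pics/scene0.png

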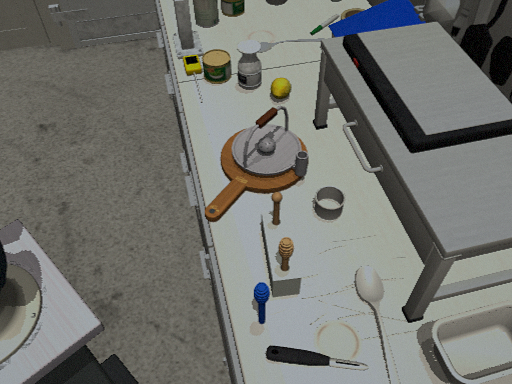

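View pics/top0.png

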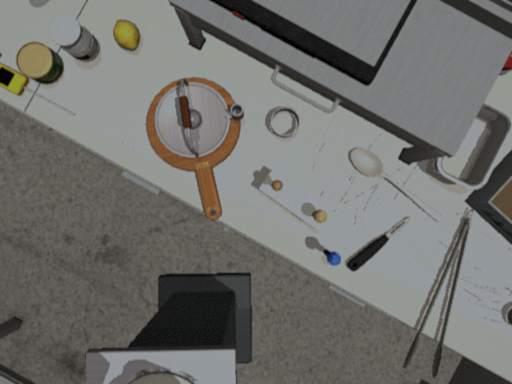

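The scene view shows the dipper (ribbed head) at about (286,247), the muddler at (277,197), the dish around (268,150), its cup at (302,160), and the blue look-alike at (262,290). In the top view the board is centred near (193,123), its handle ends at (212,213), the cup is at (236,111), the dipper head at (320,215) and the muddler at (277,185). I'll enlarge both.

```bash
python3 - <<'E'
import cv2
a=cv2.imread("pics/top0.png")[72:222,140:340]; cv2.imwrite("pics/t1.png",cv2.resize(a,None,fx=4,fy=4,interpolation=cv2.INTER_CUBIC))
a=cv2.imread("pics/scene0.png")[100:300,195:355]; cv2.imwrite("pics/s1.png",cv2.resize(a,None,fx=3,fy=3,interpolation=cv2.INTER_CUBIC))
E
```

```text
(no output)
```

View pics/t1.png

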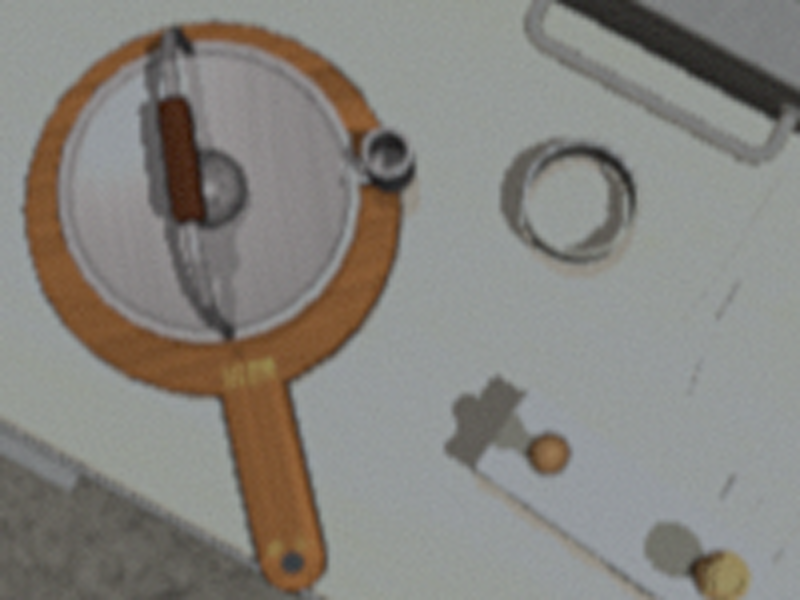

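View pics/s1.png

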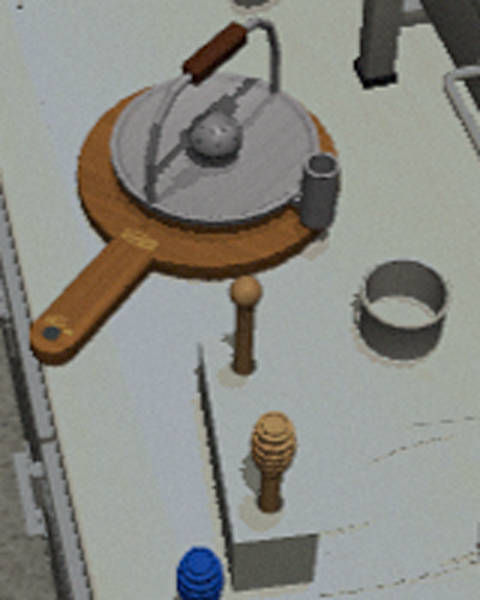

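The crops show, in top-view crop pixels: dish rim spanning x 58–362 and y 40–343, cup mouth (387,157), grip bar from (174,97) to (188,222), handle hole (292,562) and dipper head top (722,578). In the scene crop: dipper head (274,440), stick entering the rack at (269,508), grip bar (216,53) and cup mouth (321,162).

```bash
cat > h.py <<'E'
from cell import robot
import numpy as np, cv2
C={n:robot.calibration(n) for n in("top","scene")}
def t(u,v): return (u+.5)/4-.5+140,(v+.5)/4-.5+72
def s(u,v): return (u+.5)/3-.5+195,(v+.5)/3-.5+100
def bp(n,p,z):
    c=C[n];R=c["view"][:3,:3];o=-R.T@c["view"][:3,3]
    d=R.T@np.linalg.inv(c["mtx"])@[*p,1]
    return (o+d*(z-o[2])/d[2])[:2]
def pr(n,P):
    c=C[n];q=c["mtx"]@(c["view"]@[*P,1])[:3];return q[:2]/q[2]
E
python3 - <<'E'
from h import *
def show(l,z,tp=None,sp=None):
    print(l,*[np.round(bp(n,f(*p),z)*1000,1) for n,f,p in(("top",t,tp),("scene",s,sp)) if p])
show("boardc",.018,(213,210),(208,181))
show("hole",.018,(292,562),(54,333))
show("handleneck",.018,(253,390))
show("dishrim",.038,(210,191.5),(215,148))
show("cupmouth",.077,(387,157),(321,162))
show("grip",.130,(181,160),(216,53))
show("gripA",.130,(174,97),(240,32)); show("gripB",.130,(188,222),(191,74))
show("ball",.045,(213,190),(215,137))
show("dip top",.140,(724,576),(274,423)); show("dip head",.121,None,(274,443)); show("dip stick@rack",.06,None,(269,508))
show("mud top",.138,(549,453),(246,288)); show("mud@rack",.06,None,(243,370))
show("rackcorner",.06,(475,470)); show("ring top",.04,(580,200),(403,293))
E
```

```text
boardc [627.6 -79.7] [617.6 -91.8]
hole [ 441.5 -118.1] [ 443.  -120.1]
handleneck [532.2 -99.2]
dishrim [634.2 -81. ] [631.6 -84.9]
cupmouth [ 643.2 -174.5] [ 647.6 -173.7]
grip [634.2 -80.4] [632.7 -84.2]
gripA [663.9 -77.6] [660.3 -80.3]
gripB [605.1 -83.3] [605.5 -87.5]
ball [633.8 -83.6] [634.8 -81.6]
dip top [ 435.8 -328.2] [ 435.6 -329.4]
dip head [ 435.6 -330.3]
dip stick@rack [ 431.  -333.7]
mud top [ 493.8 -249.1] [ 493.5 -250.7]
mud@rack [ 490.9 -252.9]
rackcorner [ 487.4 -215. ]
ring top [ 625.6 -271.9] [ 624.6 -273.6]
```

```bash
cat >> h.py <<'E'
def tri(a,b):
    P=[C[n]["mtx"]@C[n]["view"][:3] for n in("top","scene")]
    X=cv2.triangulatePoints(P[0],P[1],np.float64(a).reshape(2,1),np.float64(b).reshape(2,1)).ravel();return X[:3]/X[3]
E
python3 - <<'E'
from h import *
for a,b in(((274,72),(346,125)),((333,108),(380,170)),((202,45),(318,126)),((405,158),(412,318)),((378,80),(425,145))):
    X=tri(a,b); print(a,np.round(X,3),np.round(pr("top",X)-a,1))
for z in(.2,.25,.3): print(z,np.round(bp("top",(190,10),z),3),np.round(bp("top",(430,145),z),3),np.round(bp("scene",(323,50),z),3),np.round(bp("scene",(432,248),z),3))
E
```

```text
(274, 72) [ 0.691 -0.244  0.176] [-1.3  1.3]
(333, 108) [ 0.631 -0.355  0.18 ] [ 3.3 -3. ]
(202, 45) [ 0.796 -0.099  0.011] [-0.8  0.9]
(405, 158) [ 0.551 -0.535 -0.009] [ 0.9 -0.8]
(378, 80) [ 0.656 -0.41   0.263] [ 1.5 -1.3]
0.2 [ 0.798 -0.103] [ 0.556 -0.51 ] [ 0.815 -0.071] [ 0.549 -0.515]
0.25 [ 0.778 -0.11 ] [ 0.551 -0.491] [ 0.755 -0.117] [ 0.512 -0.523]
0.3 [ 0.758 -0.117] [ 0.546 -0.473] [ 0.696 -0.163] [ 0.475 -0.532]
```

carry_out(
  plan=[0,0,-0.12,27.3,-37.3,2,1,0,0,-0.12,27.3,-37.3,2,1,0,0,-0.12,27.3,-37.3,2,1,0,0,-0.12,27.3,-37.3,2,1,0,0,-0.12,27.3,-37.3,2,1,0,0,-0.12,27.3,-37.3,2,1,0,0,-0.12,27.3,-37.3,2,1,0,0,-0.12,27.3,-37.3,2,1,0,0,-0.12,27.3,-37.3,2,1,0,0,-0.243,26,-70,2,1,0,0,-0.243,26,-70,2,1,0,0,-0.243,26,-70,2,1,0,0,-0.243,26,-70,2,1,0,0,-0.243,26,-70,2,1,0,0,-0.243,26,-70,2,1,0,0,-0.243,26,-70,2,1,0,0,-0.243,26,-70,2,1,0,0,-0.243,26,-70,2,1,0,0,-0.243,26,-70,2,1,0,0,-0.243,26,-70,2,1],
  grip_force=12,
)

```text
time_s: 2.1
position: [0.4368, -0.1252, 0.2427]
ee_rot: [3.141, -0.0, 2.602]
contact_force: [-0.0, 0.1, -0.2]
width: 1.002
grip_force: 0.0
```

carry_out(
  plan=[0,0,0,-0.1,-20.2,-4,1,0,0,0,-0.1,-20.2,-4,1,0,0,0,-0.1,-20.2,-4,1,0,0,0,-0.1,-20.2,-4,1,0,0,0,-0.1,-20.2,-4,1,0,0,0,-0.1,-20.2,-4,1,0,0,0,-0.1,-20.2,-4,1],
)

```text
time_s: 2.8
position: [0.4363, -0.327, 0.2032]
ee_rot: [3.141, 0.0, 2.602]
contact_force: [0.0, -0.9, 0.8]
width: 1.003
grip_force: 0.0
```

```bash
python3 - <<'E'
from h import *
t_=robot.camera("top");s_=robot.camera("scene");o=robot.observe();print(o["position"],o["ee_rot"],o["joint_positions"])
f=lambda a:cv2.resize(a,(400,400),interpolation=cv2.INTER_CUBIC)
cv2.imwrite("pics/d1.png",np.hstack([f(t_[130:290,240:400]),f(s_[140:300,200:360])]))
E
```

```text
[ 0.43642697 -0.32693835  0.20378123] [3.14148584e+00 1.65599551e-03 2.60227365e+00] [-7.05575325e-01 -6.08637094e-02  1.41749147e+00  3.88124498e-04
  1.78334939e+00 -1.73697055e+00]
```

View pics/d1.png

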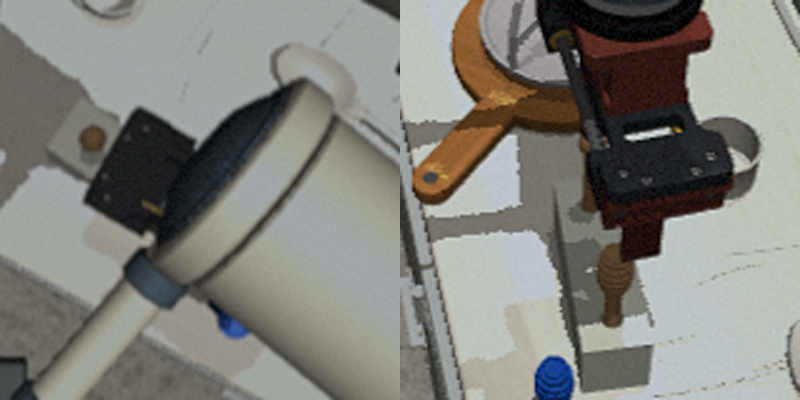

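The top crop shows the gripper body lying along the closing direction, with the muddler (92,138) just beyond it. In the scene crop the dipper head (615,265) is below the fingers. I'll descend and grip.

carry_out(
  plan=[0,0,0,0,-0.1,-5,1,0,0,0,0,-0.1,-8,1,0,0,0,0,-0.1,-10.1,1,0,0,0,0,-0.1,-10.1,1,0,0,0,0,-0.1,-10.1,1,0,0,0,0,-0.1,-10.1,0.6,0,0,0,0,-0.1,-10.1,0.4,0,0,0,0,-0.1,-10.1,0.3,0,0,0,0,-0.1,-10.1,0.2,0,0,0,0,-0.1,-10.1,0.2,0,0,0,0,-0.1,-10.1,0.2,0,0,0,0,-0.1,-10.1,0.2],
  grip_force=10,
)

```text
time_s: 4.1
position: [0.4356, -0.3296, 0.1016]
ee_rot: [3.142, -0.0, 2.6]
contact_force: [-0.6, 0.0, -0.0]
width: 0.402
grip_force: 0.0
```

carry_out(
  plan=[0,0,0,0,0,0,0.2,0,0,0,0,0,0,0.2,0,0,0,0,0,0,0.2,0,0,0,0,0,0,0.2,0,0,0,0,0,0,0.2,0,0,0,0,0,0,0.2],
  grip_force=12,
)

```text
time_s: 4.7
position: [0.4356, -0.3296, 0.1016]
ee_rot: [3.142, -0.0, 2.6]
contact_force: [-0.2, 0.7, 0.3]
width: 0.295
grip_force: 12.0
```

carry_out(
  plan=[0,0,0,0,0,2,0.2,0,0,0,0,0,5,0.2,0,0,0,0,0,8,0.2,0,0,0,0,0,11,0.2,0,0,0,1,0.7,11,0.2,0,0,0,4,3,11,0.2,0,0,0,7,5,11,0.2,0,0,0,10,7.5,11,0.2,0,0,0,13,9.5,11,0.2,0,0,0,16,12,11,0.2,0,0,0,19,14,11,0.2,0,0,0,20.9,15.5,11,0.2,0,0,0,20.9,15.5,11,0.2,0,0,0,20.9,15.5,11,0.2,0,0,0,20.9,15.5,11,0.2,0,0,0,20.9,15.5,11,0.2,0,0,0,20.9,15.5,11,0.2],
)

```text
time_s: 6.4
position: [0.6441, -0.1754, 0.212]
ee_rot: [3.142, 0.001, 2.598]
contact_force: [0.4, -0.3, -0.0]
width: 0.292
grip_force: 12.0
```

```bash
python3 - <<'E'
from h import *
t_=robot.camera("top");s_=robot.camera("scene");o=robot.observe();print(o["position"],o["ee_rot"],o["contact_force"],o["width"])
cv2.imwrite("pics/top2.png",t_);cv2.imwrite("pics/scene2.png",s_)
print(pr("scene",[.645,-.174,.077]),pr("scene",[.645,-.174,.125]))
f=lambda a:cv2.resize(a,(400,600),interpolation=cv2.INTER_CUBIC)
cv2.imwrite("pics/c1.png",np.hstack([f(s_[80:200,260:340]),f(t_[40:220,170:290])]))
E
```

```text
[ 0.64427022 -0.17519614  0.2120265 ] [3.14151751e+00 5.74054908e-04 2.59880276e+00] [ 0.75636287  0.05609901 -0.08933443] 0.29350192640693945
[300.90225956 154.36841943] [302.3194176  137.72725319]
```

View pics/c1.png

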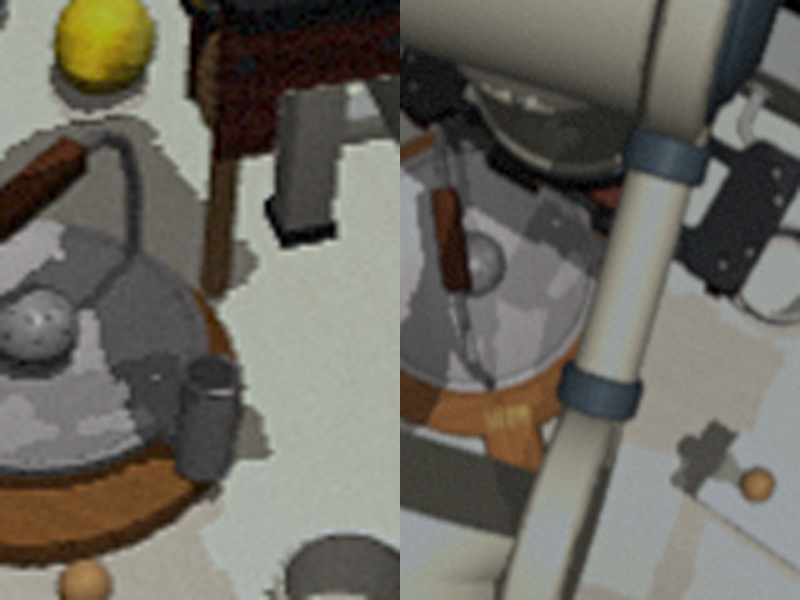

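```bash
python3 - <<'E'
from h import *
g=cv2.imread("pics/scene2.png").astype(int); np.set_printoptions(linewidth=200)
print(np.arange(296,314))
for r in list(range(114,141,2)): print(r,g[r,296:314,0])
g=g.sum(2)//3
print("cup")
for r in range(148,180,2): print(r,g[r,290:316])
P=lambda *a:np.round(pr("scene",a),2)
for x,y in((.6443,-.1752),(.645,-.174),(.647,-.174)): print(x,y,P(x,y,.14),P(x,y,.125),P(x,y,.077),P(x,y,.05),P(x,y,.026))
E
```

```text
[296 297 298 299 300 301 302 303 304 305 306 307 308 309 310 311 312 313]
114 [168 169 166 165 169 144  17  22  27  29  23  77 149 167 162 162 162 165]
116 [ 91 120 166 167 157 104  21  24  28  26  17  83 143 164 161 163 164 170]
118 [ 94  91  90 123 160 113  12  23  21  27  14 106 168 160 160 166 166 172]
120 [ 93  91  92  96  85  40  20  31  25  27  33 112 174 162 164 170 145   7]
122 [ 92  95  97  97  88  49  16  20  29  24  40 115 170 162 159 166 136  12]
124 [ 96  94  93  97  87  25  28  26  22  23  52 128 171 167 166 165 165 136]
126 [ 95  96  90  98  81  18  25  28  21  20  79 151 170 164 166 163 162 162]
128 [ 95  98  99  97  78  23  23  15  26  21  55  93  87 123 167 167 162 164]
130 [ 95  95  98  91  66  28  20  32  26  21  55  97  96  91 126 162 163 159]
132 [ 95  93  99  93  64  16  21  30  20  36  64 100  96  92  90 124 165 163]
134 [ 94  99  98  86  51  27  23  28  31  35  75  98  97  91 133 168 165 169]
136 [ 79  80  97  84  34  31  27  36  13  49  82  95  95 123 167 164 160 167]
138 [ 77  75  46  42  54  30  24  23  40 117 174 165 163 158 165 163 164 162]
140 [ 74  80
[... 1410 characters left out ...]
  67  46  58  59  57  66  67  66  66  64  62  53  79 140 177 178 173 176 178 173 173 169]
174 [ 73  77  75  78  62  41  47  65  67  65  63  66  69  57  58  99 158 174 172 173 168 170 170 173 170 171]
176 [ 77  74  75  76  70  76  78  63  37  37  35  36  41  72 135 177 174 172 169 171 171 171 174 170 172 170]
178 [ 72  73  72  72  76  79  72  51  31  21  33  58  75  73 123 176 169 172 171 168 169 168 168 172 168 170]
0.6443 -0.1752 [302.99 132.73] [302.52 138.19] [301.1  154.83] [300.34 163.66] [299.69 171.21]
0.645 -0.174 [302.78 132.26] [302.32 137.73] [300.9  154.37] [300.15 163.2 ] [299.51 170.75]
0.647 -0.174 [303.47 131.78] [302.99 137.24] [301.55 153.89] [300.79 162.72] [300.13 170.28]
```

The stick (about column 303, tip row 139) hangs almost straight above the cup (mouth near (302,154)). The comparison puts the cup 1–2 mm away in −y and slightly +x. I'll correct for that, lower to just above the mouth and re-measure.

carry_out(
  plan=[0,0,0,0.07,-0.12,-1,0.2,0,0,0,0.07,-0.12,-2,0.2,0,0,0,0.07,-0.12,-3,0.2,0,0,0,0.07,-0.12,-3.7,0.2,0,0,0,0.07,-0.12,-3.7,0.2,0,0,0,0.07,-0.12,-3.7,0.2,0,0,0,0.07,-0.12,-3.7,0.2],
)

```text
time_s: 7.2
position: [0.6455, -0.1758, 0.1753]
ee_rot: [3.141, 0.001, 2.6]
contact_force: [0.7, -0.1, 0.6]
width: 0.292
grip_force: 12.0
```

```bash
python3 - <<'E'
from h import *
s_=np.mean([robot.camera("scene") for _ in range(4)],0);o=robot.observe();print(o["position"],o["contact_force"])
np.set_printoptions(linewidth=200)
g=s_.mean(2).astype(int)
print("  ",np.arange(292,312))
for r in range(134,176): print(r,g[r,292:312])
x,y,z=o["position"]; z+=.019-.1056
print(z,pr("scene",(x,y,z)),pr("scene",(x,y,.077)),pr("scene",(x,y,.12)),pr("scene",(x,y,.05)))
cv2.imwrite("pics/c2.png",cv2.resize(s_[120:190,265:345].astype(np.uint8),None,fx=8,fy=8,interpolation=cv2.INTER_CUBIC))
E
```

```text
[ 0.64551844 -0.17581318  0.17521662] [ 0.35287969  0.60186816 -0.6751217 ]
   [292 293 294 295 296 297 298 299 300 301 302 303 304 305 306 307 308 309 310 311]
134 [ 81  85  83  88 100 100 101 104  91  41  40  41  46  37  56  93 102 101 100  98]
135 [ 78  80  83  82  90 100 101 101  90  35  43  41  42  37  67 104 102 101 100  99]
136 [ 80  74  75  83  81  88 102 105  89  36  42  43  43  38  68 104 102 100 100  98]
137 [ 83  79  76  78  81  76  75  98  77  36  43  41  40  39  70 103  98 101  99  99]
138 [ 85  81  71  67  78  79  67  63  60  39  43  42  41  44  72 101 100  98  98 130]
139 [ 82  81  79  74  68  87  78  50  41  38  41  43  42  40  74 104  97  99 102 130]
140 [ 81  82  83  79  79  82  81  61  41  41  44  41  42  44  72 100  98 134 175 173]
141 [ 82  83  84  83  76  76  82  76  45  39  45  42  42  48  79 102 135 176 172 172]
142 [ 83  83  86  83  79  77  82  78  52  39  42  43  36  50  86 136 176 170 170 171]
143 [ 83  83  83  82  81  70  68  80  52  39  43  42  40  91 159 177 174 170 170 172]
144 [ 84  81  82  81  83  78  81  77  45  40  41  44  36  86 156 174 173 171 16
[... 2104 characters left out ...]
 55  60  56  69  68  68  52  63  94 105 100 102 100]
170 [ 37  35  37  41  47  48  48  57  66  67  70  66  65  56  64  92 102 102 102  99]
171 [ 34  36  38  42  45  47  53  69  67  67  67  66  64  57  64  93 103 102 102 101]
172 [ 36  36  37  42  45  48  53  65  67  68  66  68  62  57  78 105 100 102 100 100]
173 [ 36  36  35  41  51  63  67  67  64  65  65  64  61  59  80 102 102 102 102 102]
174 [ 36  34  38  41  50  63  64  66  68  68  67  65  62  70  93 100 100 100 100  98]
175 [ 43  37  54  66  39  49  59  68  65  67  64  70  82  93  97  99 107 104 101 105]
0.08861661814087947 [302.05030175 150.77733085] [301.70953177 154.69035883] [303.002466   139.84372295] [300.94057787 163.52018055]
```

View pics/c2.png

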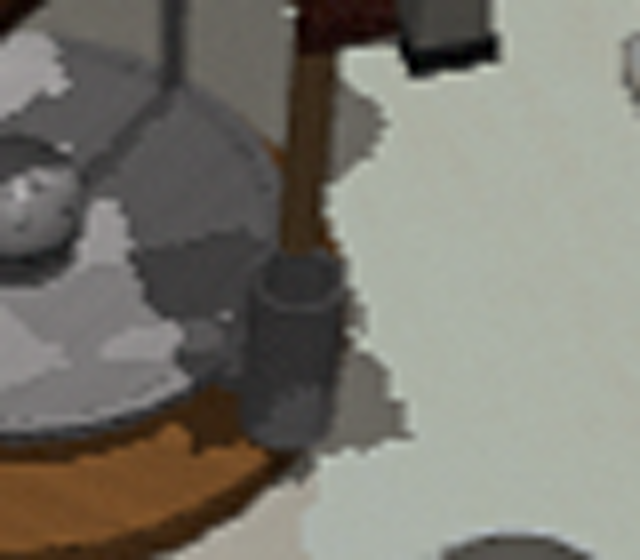

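The stick's end (crop (305,250)) meets the back of the cup mouth ellipse, which is centred near (300,283). It needs to come about 2 mm towards the camera, i.e. −x,−y. I'll shift it and lower slowly while watching the force.

carry_out(
  plan=[0,0,0,-0.14,-0.14,0,0.2,0,0,0,-0.14,-0.14,0,0.2,0,0,0,-0.14,-0.14,-0.5,0.2,0,0,0,-0.14,-0.14,-1,0.2,0,0,0,-0.14,-0.14,-1.4,0.2,0,0,0,-0.14,-0.14,-1.7,0.2,0,0,0,-0.14,-0.14,-1.7,0.2,0,0,0,-0.14,-0.14,-1.7,0.2],
)

```text
time_s: 8.2
position: [0.6439, -0.1772, 0.1576]
ee_rot: [-3.142, -0.0, 2.6]
contact_force: [-1.0, -0.3, -0.6]
width: 0.293
grip_force: 12.0
```

```bash
python3 - <<'E'
from h import *
o=robot.observe();print(o["position"],o["contact_force"],o["ft_torque"])
s_=np.mean([robot.camera("scene") for _ in range(4)],0)
cv2.imwrite("pics/c3.png",cv2.resize(s_[120:190,265:345].astype(np.uint8),None,fx=8,fy=8,interpolation=cv2.INTER_CUBIC))
E
```

```text
[ 0.64388275 -0.17716081  0.15756564] [-0.97458025 -0.33340696 -0.6342962 ] [-0.04471943 -0.02440862 -0.05232098]
```

View pics/c3.png

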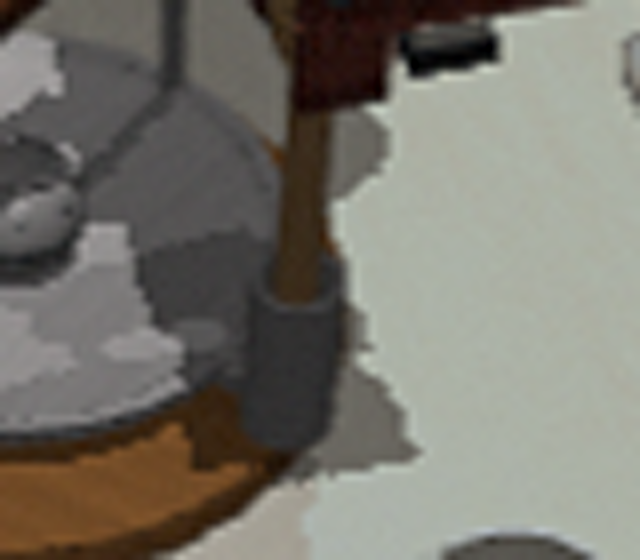

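The front rim now occludes the stick, so it is inside the cup and nearly centred (stick at crop x≈299, rim spanning 250–342). I'll continue down.

carry_out(
  plan=[0,0,0,0,0,-0.8,0.2,0,0,0,0,0,-1.6,0.2,0,0,0,0,0,-2.4,0.2,0,0,0,0,0,-3.2,0.2,0,0,0,0,0,-3.8,0.2,0,0,0,0,0,-4.2,0.2,0,0,0,0,0,-4.2,0.2,0,0,0,0,0,-4.2,0.2],
)

```text
time_s: 9.2
position: [0.6439, -0.1776, 0.1155]
ee_rot: [-3.141, 0.0, 2.599]
contact_force: [0.4, -1.5, 0.8]
width: 0.294
grip_force: 12.0
```

carry_out(
  plan=[0,0,0,0,0,-0.2,0.2,0,0,0,0,0,-0.2,0.35,0,0,0,0,0,-0.2,0.45,0,0,0,0,0,-0.2,0.6,0,0,0,0,0,-0.2,0.6,0,0,0,0,0,-0.2,0.6,0,0,0,0,0,1,0.6,0,0,0,0,0,3,0.6,0,0,0,0,0,6,0.6,0,0,0,0,0,10,0.6,0,0,0,0,0,13,0.6,0,0,0,0,0,13,0.6],
)

```text
time_s: 10.4
position: [0.6452, -0.1776, 0.2536]
ee_rot: [3.139, 0.011, 2.6]
contact_force: [-0.1, -0.1, 1.0]
width: 0.6
grip_force: 0.0
```

```bash
python3 - <<'E'
from h import *
s_=robot.camera("scene");t_=robot.camera("top");o=robot.observe();print(o["position"],o["contact_force"],o["width"])
cv2.imwrite("pics/e1.png",np.hstack([cv2.resize(s_[90:210,220:340],(500,500),interpolation=cv2.INTER_CUBIC),cv2.resize(t_[60:210,140:230],(300,500),interpolation=cv2.INTER_CUBIC)]))
E
```

```text
[ 0.64427282 -0.17726413  0.24725047] [-0.34118981 -0.90834204 -0.03235733] 0.6029252429952723
```

View pics/e1.png

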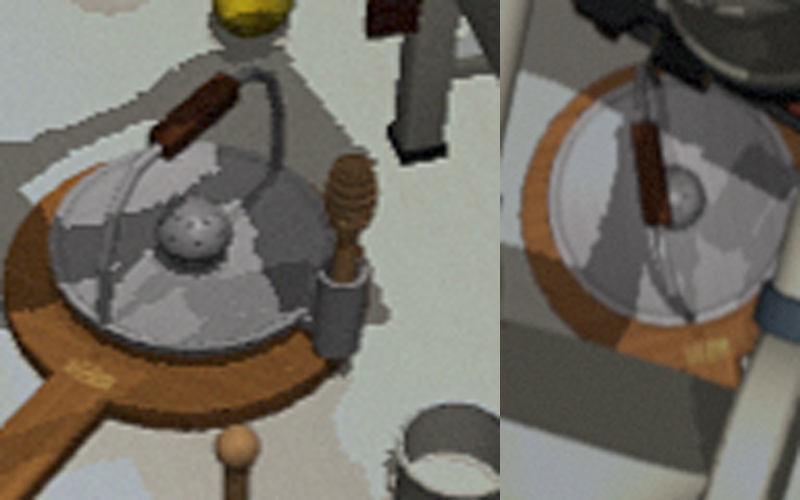

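The dipper stands in the cup (head at (352,195) in the scene crop), the ball is still in the middle (195,232), and the dish hasn't moved. Next is the move over the grip bar.

carry_out(
  plan=[0,0,0.12,-0.2,2,0,1,0,0,0.24,-0.4,4,0,1,0,0,0.36,-0.6,6,0,1,0,0,0.48,-0.8,8,0,1,0,0,0.6,-1,9.5,0,1,0,0,0.65,-1,9.5,0,1,0,0,0.65,-1,9.5,-3,1,0,0,0.65,-1,9.5,-3,1,0,0,0.65,-1,9.5,-3,1,0,0,0.65,-1,9.5,-3,1],
)

```text
time_s: 11.5
position: [0.6339, -0.0823, 0.2161]
ee_rot: [3.142, -0.0, -3.034]
contact_force: [-0.6, 0.7, 0.2]
width: 0.998
grip_force: 0.0
```

```bash
python3 - <<'E'
from h import *
s_=robot.camera("scene");o=robot.observe();print(o["position"],o["ee_rot"],o["width"],o["joint_positions"])
cv2.imwrite("pics/f1.png",cv2.resize(s_[50:200,200:350],(600,600),interpolation=cv2.INTER_CUBIC))
E
```

```text
[ 0.63416998 -0.08236484  0.21666958] [-3.14129871e+00  1.08349977e-03 -3.03370947e+00] 1.0004338288628858 [-1.82362674e-01  1.97257247e-01  1.12504064e+00  2.93259577e-05
  1.81817246e+00 -1.86103483e+00]
```

View pics/f1.png

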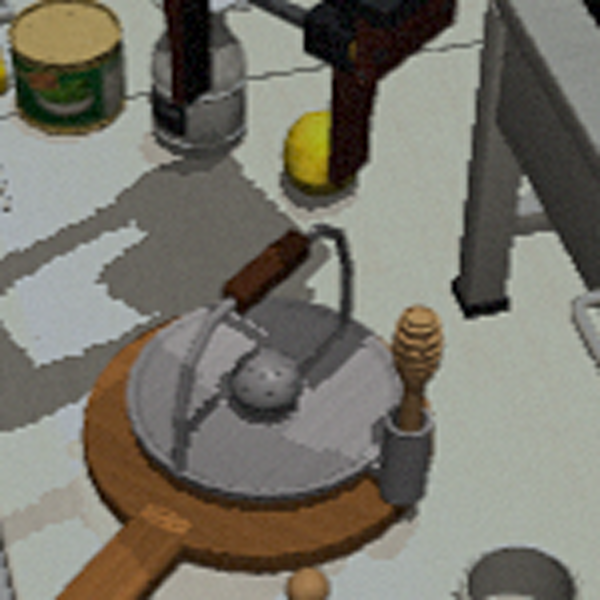

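The two fingers straddle the bar's position (bar at (268,270) in the crop), with the dipper clear. I'll descend and close.

carry_out(
  plan=[0,0,0,0,0,-4,1,0,0,0,0,0,-7,1,0,0,0,0,0,-9.5,1,0,0,0,0,0,-11,1,0,0,0,0,0,-11,1,0,0,0,0,0,-11,0.7,0,0,0,0,0,-11,0.5,0,0,0,0,0,-11,0.4,0,0,0,0,0,-11,0.35,0,0,0,0,0,-11,0.3,0,0,0,0,0,-11,0.3,0,0,0,0,0,-11,0.25,0,0,0,0,0,-11,0.2,0,0,0,0,0,-11,0.15,0,0,0,0,0,-11,0.1,0,0,0,0,0,-11,0.1,0,0,0,0,0,-11,0.1,0,0,0,0,0,-11,0.1,0,0,0,0,0,-11,0.1,0,0,0,0,0,-11,0.1],
  grip_force=20,
)

```text
time_s: 13.55
position: [0.6339, -0.0821, 0.1055]
ee_rot: [3.141, -0.0, -3.033]
contact_force: [-0.8, 1.6, -0.7]
width: 0.184
grip_force: 19.9
```

carry_out(
  plan=[0,0,0,0,0,0,0.1,0,0,0,0,0,0,0.1,0,0,0,0,0,0.1,0.1,0,0,0,0,0,0.3,0.1,0,0,0,0,0,0.6,0.1,0,0,0,0,0,1,0.1,0,0,0,0,0,1.4,0.1,0,0,0,0,0,1.9,0.1,0,0,0,0,0,2.4,0.1,0,0,0,0,0,2.9,0.1,0,0,0,0,0,3.4,0.1,0,0,0,0,0,3.9,0.1,0,0,0,0,0,4.4,0.1,0,0,0,0,0,4.9,0.1,0,0,0,0,0,5.4,0.1,0,0,0,0,0,5.9,0.1,0,0,0,0,0,6.3,0.1,0,0,0,0,0,6.6,0.1,0,0,0,0,0,6.9,0.1,0,0,0,0,0,7,0.1],
  grip_force=45,
)

```text
time_s: 15.55
position: [0.634, -0.0822, 0.176]
ee_rot: [-3.142, 0.0, -3.033]
contact_force: [0.5, -0.1, -3.7]
width: 0.178
grip_force: 44.9
```

```bash
python3 - <<'E'
from h import *
s_=robot.camera("scene");o=robot.observe();print(o["position"],o["ee_rot"],o["width"],o["contact_force"],o["ft_torque"],o["joint_positions"])
cv2.imwrite("pics/g1.png",s_)
E
```

```text
[ 0.63403451 -0.08221982  0.17602036] [-3.14144283e+00  4.42257040e-04 -3.03342347e+00] 0.18199585309097785 [-0.18337479  0.53441417 -4.03220475] [0.09856218 0.02629642 0.047076  ] [-1.82152951e-01  1.92921672e-01  1.20171506e+00 -1.72193585e-05
  1.74648928e+00 -1.86112144e+00]
```

```bash
python3 - <<'E'
from h import *
def an(im,n,zmin=None):
    a=cv2.cvtColor(im,cv2.COLOR_BGR2HSV); m=cv2.inRange(a,(5,90,60),(22,255,255))
    v,u=np.nonzero(m); P=np.array([bp(n,p,.018) for p in zip(u,v)])
    return P
P=an(cv2.imread("pics/top0.png"),"top")
# handle: points in range of radius 115..195 from centre
c=np.array([.6276,-.080]); 
for it in range(3):
    d=P-c;r=np.hypot(*d.T);h=P[(r>.12)&(r<.185)&(d[:,0]<-.05)&(abs(d[:,1]-.21*d[:,0])<.03)]
    k,b=np.polyfit(h[:,0],h[:,1],1)
print(len(h),np.degrees(np.arctan(k)), "line at board centre x:",k*c[0]+b)
# outer disc fit: max-radius points per angle bin, excluding handle
d=P-c;ang=np.degrees(np.arctan2(d[:,1],d[:,0]));r=np.hypot(*d.T);q=[]
for a in range(-180,180,6):
    s=(abs(ang-a)<3)&(r<.115)&(r>.08)
    if s.sum()>3 and not -190<a<-150 and not 170<a: q.append(P[s][np.argmax(r[s])])
q=np.array(q);A=np.c_[2*q,np.ones(len(q))];x=np.linalg.lstsq(A,(q**2).sum(1),rcond=None)[0];print(x[:2],np.sqrt(x[2]+x[0]**2+x[1]**2),len(q))
t=np.arctan2(x[1]-(h[:,1].mean()),x[0]-h[:,0].mean());print("ctr->handle",np.degrees(t))
E
```

```text
514 8.643983724958414 line at board centre x: -0.08797600136121743
[ 0.62831864 -0.07961851] 0.09786214581007595 51
ctr->handle 11.698369147771452
```

carry_out(
  plan=[0,0,-0.01,0,0,0,0.1,0,0,-0.03,0,0,0,0.1,0,0,-0.06,0,0,0,0.1,0,0,-0.095,0,0,0,0.1,0,0,-0.135,-0.05,0,0,0.1,0,0,-0.175,-0.1,0,0,0.1,0,0,-0.215,-0.15,0,0,0.1,0,0,-0.255,-0.2,0,0,0.1,0,0,-0.295,-0.25,0,0,0.1,0,0,-0.335,-0.3,0,0,0.1,0,0,-0.375,-0.35,0,0,0.1,0,0,-0.415,-0.4,0,0,0.1,0,0,-0.455,-0.45,0,0,0.1,0,0,-0.495,-0.5,0,0,0.1,0,0,-0.535,-0.55,0,0,0.1,0,0,-0.575,-0.6,0,0,0.1,0,0,-0.615,-0.6,0,0,0.1,0,0,-0.655,-0.6,0,0,0.1,0,0,-0.695,-0.6,0,0,0.1,0,0,-0.735,-0.6,0,0,0.1],
)

```text
time_s: 17.6
position: [0.6279, -0.0822, 0.1754]
ee_rot: [-3.141, -0.0, 2.512]
contact_force: [0.1, -0.3, -4.0]
width: 0.177
grip_force: 44.9
```

carry_out(
  plan=[0,0,-0.04,0,0,0,0.1,0,0,-0.08,0,0,0,0.1,0,0,-0.12,0,0,0,0.1,0,0,-0.16,0,0,0,0.1,0,0,-0.2,0,0,0,0.1,0,0,-0.24,0,0,0,0.1,0,0,-0.28,0,0,0,0.1,0,0,-0.32,0,0,0,0.1,0,0,-0.36,0,0,0,0.1,0,0,-0.4,0,0,0,0.1,0,0,-0.44,0,0,0,0.1,0,0,-0.48,0,0,0,0.1,0,0,-0.52,0,0,0,0.1,0,0,-0.56,0,0,0,0.1,0,0,-0.6,0,0,0,0.1,0,0,-0.64,0,0,0,0.1,0,0,-0.675,0,0,0,0.1,0,0,-0.705,0,0,0,0.1,0,0,-0.725,0,0,0,0.1,0,0,-0.735,0,0,0,0.1],
)

```text
time_s: 19.6
position: [0.6279, -0.0822, 0.1756]
ee_rot: [-3.142, -0.0, 1.779]
contact_force: [-0.5, 0.2, -4.2]
width: 0.177
grip_force: 44.9
```

carry_out(
  plan=[0,0,0,0,0,0,0.1,0,0,0,0,0,0,0.1,0,0,0,0,0,0,0.1,0,0,0,0,0,0,0.1,0,0,0,0,0,0,0.1,0,0,0,0,0,0,0.1,0,0,0,0,0,0,0.1,0,0,0,0,0,0,0.1],
)

```text
time_s: 20.4
position: [0.6279, -0.0822, 0.1757]
ee_rot: [3.142, 0.0, 1.78]
contact_force: [-0.3, 0.8, -4.1]
width: 0.18
grip_force: 44.9
```

I've used all my picture views, so I'll check the final state numerically.

```bash
python3 - <<'E'
from h import *
s_=np.mean([robot.camera("scene") for _ in range(4)],0).astype(np.uint8);o=robot.observe()
x,y,z=o["position"];zu=z+.019-.108;a=o["ee_rot"][2]-np.pi/2
W=lambda p:np.array([x+np.cos(a)*p[0]-np.sin(a)*p[1],y+np.sin(a)*p[0]+np.cos(a)*p[1],zu+p[2]])
for n,p in dict(cupmouth=(-.095,0,.059),head=(-.095,0,.114),headtop=(-.095,0,.133),ball=(0,0,.0263),rimL=(0,.077,.02),rimR=(0,-.077,.02),rimF=(-.077,0,.02),rimB=(.077,0,.02)).items(): print(n,np.round(pr("scene",W(p)),1))
print(np.degrees(a),zu)
hsv=cv2.cvtColor(s_,cv2.COLOR_BGR2HSV)
cx,cy=map(int,pr("scene",W((-.095,0,.114))))
m=cv2.inRange(hsv,(8,60,40),(25,255,255));r=m[cy-16:cy+28,cx-14:cx+15]
for k,row in enumerate(r[::2]): print(cy-16+2*k,''.join('#' if v else '.' for v in row),cx-14)
g=s_.mean(2);bx,by=map(int,pr("scene",W((0,0,.0263))))
print("ball gray, cols",bx-22,"step2")
for v in range(by-18,by+22,2): print(v,g[v,bx-22:bx+24:2].astype(int))
i=cv2.imread("pics/scene0.png")
for n,P in dict(mud=(.4938,-.2505,.138),ring=(.625,-.273,.03)).items():
    u,v=map(int,pr("scene",P));print(n,cv2.phaseCorrelate(np.float64(cv2.cvtColor(i,6)[v-14:v+15,u-14:u+15]),np.float64(cv2.cvtColor(s_,6)[v-14:v+15,u-14:u+15])))
E
```

```text
cupmouth [237.3 139.2]
head [236.  117.8]
headtop [235.6 109.9]
ball [264.3 124.1]
rimL [234.8 112.9]
rimR [295.5 140.5]
rimF [243.3 147.9]
rimB [283.7 106.4]
11.971035393031817 0.08665701466313429
101 ............................. 222
103 ............................. 222
105 ............................. 222
107 ..........######............. 222
109 .......############.......... 222
111 .......#############......... 222
113 .......#########.###......... 222
115 .......#############......... 222
117 .......#############......... 222
119 .......#############......... 222
121 .......############.......... 222
123 ........###########.......... 222
125 .........##########.......... 222
127 ..........#######............ 222
129 ...........######............ 222
131 ............#####............ 222
133 ...........######............ 222
135 ............#####............ 222
137 ........#...######........... 222
139 ......###...######........... 222
141 .....#####...#####........... 222
143 ...#######................... 222
ball gray, cols 242 step2
106 [100  89  77  74  78  80  86  85  87
[... 1382 characters left out ...]
 126 126  64  66  64 128 124 119 121 121
 141 143 140 139 138]
136 [126 109  66  60  58  60  86 119 122 118 121 122 121 122 122 119 121 141
 140 144 139 138 141]
138 [ 63 127 125 108  64  61  88 121 121 120 119 118 120 119 121 120 117 115
 140 141 139 143 138]
140 [ 79 102 122 121 124 123 118 119 117 120 120 120 118 115 117 128 142 119
 117 116 116 123 136]
142 [102  61 121 117 117 118 119 119 116 117 117 116 118 117 114 136 136 140
 137 142 133 117 116]
144 [ 62  64 124 121 117 114 118 117 118 118 117 117 115 115 116 124 136 134
 134 136 137 135 136]
mud ((0.007043867407777071, -0.05743088939332175), 0.9808425434954534)
ring ((0.037897655968537336, -0.03828379108374769), 1.0159094736549137)
```

```bash
python3 -c "
from cell import robot
print(robot.job_done())"
```

```text
the job is handed in; nothing more can be done
None
```

The job is handed in: the dipper stands in the cup, and the dish hangs level with about 7 cm of air over the board, its cup in line with the board's handle. The ball rests in the middle, and the muddler and steel ring have not moved. The last state I checked numerically, as my 10 picture views were used up.

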